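# Set the bench transformer to the marker and switch the output on

## Task

Set the bench transformer: press its spring-lifted wheel down just firmly enough for the clutch to bite, without forcing it, and turn it clockwise (seen from above) until the pointer on the dial's far rim lines up with the steel marker clipped on the scale; turn by the wheel only, never touching the dial or pointer. Once the pointer stands at the marker and the wheel has sprung back up, throw the toggle on the outlet box fully over to switch the output on. Leave everything else on the bench where it is.

Things in the scene. Friction and masses are not known exactly. Their poses are not given: they have to be found in the camera images.
- variac: Bench transformer: fixed grey box 170 x 170 mm, 98 mm high. Origin: centre of its underside, on the wheel's vertical axis; x towards its far side (away from the robot), z up. On top lies an dark steel dial disc with the black wheel over it; white scale ticks round the far half at 74-80 mm radius.
- wheel_top (a point): Centre of the top face of the black ribbed wheel: a vertical cylinder, 56 mm diameter, 45 mm tall, its top 163 to 167 mm above the table when up. It can be gripped across its diameter from above at any yaw. Gripped 10 mm below its top, the fingertips stay about 15 mm clear of the dial when pressed.
- wheel: The wheel, as a mechanism. A spring lifts it (4 N to start, +0.3 N/mm) and up there it turns free. After 3 to 7 mm down, different each time, a friction clutch meets the dial and the push then rises 6 N/mm. It drives the dial only above about 12 N of total push, else slips; aim at 15-20 N; above 25 N the clutch is damaged. Turning takes 0.15 N m. Origin: on its axis, 163 mm below its top.
- dial: The dark steel dial disc under the wheel, 120 mm diameter, its top 112 mm above the table; carries the pointer; sinks up to 3 mm under the push. Stays where it is left, must not be touched by the robot. Origin: on the axis at the underside of the transformer; x points along the pointer, z up.
- pointer_tip (a point): Point just past the pointer's end, 71.5 mm from the wheel's axis, 122 mm above the table. The pointer is a steel fin 20 mm long, 5 mm wide, 10 mm tall on the dial's rim (50 to 70 mm from the axis). It starts on the left or far left, 0.5 to 1.55 rad anticlockwise (from above) of the marker, and must go clockwise.
- mark_tip (a point): Point just inside the marker, on the circle of 71.5 mm radius about the wheel's axis, 122 mm above the table: where the pointer_tip must come to stand. The marker is a fixed upright steel tab on the far side of the scale, 5 mm wide, 73.5 to 84.5 mm from the axis, its top 124 mm above the table.
- outlet: Fixed grey outlet box, 140 x 80 mm, 50 mm high, left or right of the transformer. Origin: centre of its underside; x towards its far side. On its top stands the toggle on a black block 70 x 50 x 25 mm, centred 30 mm from the box's centre towards the robot (-x); a white socket on the far half.
- switch_tip (a point): Centre of the 26 mm steel ball at the end of the toggle's 10 mm thick lever. The pivot is level, along the box's y, 72 mm above the table at box x = -30 mm; the ball is 55 mm from it, so 120 mm above the table when off or on. Off, it leans 0.5 rad from upright to the box's -x; on, 0.5 rad to +x. Pushing it over takes about 1 to 2 N.
- switch (a joint): Toggle angle in rad: 0 = off, leaning to the box's -x (robot side); 1.0 = fully on, leaning to the box's +x. It stays where it is left.
- tip_tin: Bystander, leave alone: round brass tip-cleaner tin, 68 mm diameter, 38 mm high, on the other side of the transformer from the outlet. Origin: centre of its underside.
- module: Bystander, leave alone: aluminium control module 90 x 120 x 22 mm with a black connector, beyond the transformer. Origin: centre of its underside.
- meter: Bystander, leave alone: black multimeter 140 x 75 x 34 mm, lying flat beyond the transformer. Origin: centre of its underside.
- driver: Bystander, leave alone: screwdriver 170 mm long, lying on the left. Origin: on its underside.
- spool: Bystander, leave alone: grey solder spool, 56 mm diameter, 40 mm high, between robot and transformer. Origin: centre of its underside.
- parts_tray: Bystander, leave alone: black parts tray 100 x 140 x 30 mm on the left. Origin: centre of its underside.
- flux: Bystander, leave alone: white jar with black cap, 44 mm diameter, 75 mm high, on the right. Origin: centre of its underside.
Things that resemble listed ones, but are neither listed nor needed, are in the scene too. What is shaped like the variac but pink is not meant. Leave any purple look-alike of the outlet alone.

How it is judged:
By the outcome, as a careful person would: the job done as asked, in the order asked, and still so for the second after the job is handed in, with the robot touching nothing.
It also fails if it takes over 61 s, if anything falls off the work surface, if the arm or the gripper's body presses on something with over 40 N, if the wrist force passes 120 N, or if a joint passes its speed limit or range.

## Robot

A 6-joint arm with a two-finger parallel gripper is mounted at the origin on the work surface. World frame = base frame: x ahead of the robot, y to its left, z up, the work surface at z = 0. Lengths are in m, angles in rad, forces in N, time in s.
With the tool pointing down it reaches from about 0.325 to 1 m from the base axis. Payload 5.1 kg.
Tool frame: the origin (TCP) lies at the very end of the fingers, on their centre line; the grasp point (between the pads) lies 19 mm behind it (env.pinch_z is the distance from the TCP to the grasp point, in m); z points along the fingers, y is the line along which they close (so a half turn about z gives the same grasp; the last joint's range is limited). The gripper opens to 85 mm and grips with 20 to 120 N. Pads are 22 mm wide; open, the fingers measure 114 mm over their backs; the gripper's body (76 mm by 85 mm) begins 54 mm behind the grasp point. The pads swing forward as they close: fully open they stand 13 mm farther back than shut.
Start: joints at [-1.316, 0.124, 1.65, -0, 1.367, -0.083], TCP at [0.215, -0.613, 0.231] pointing down, gripper open.
Joint ranges: [-2.61, 2.61], [-1.02, 2.33], [0.03, 2.71], [-1.35, 4.49], [0.32, 2.68], [-2.91, 2.91]. Speed limits (rad/s): [2.57, 2.57, 3.14, 3.14, 3.14, 3.14].

## Interface

Orientations are given as a unit quaternion [w, x, y, z].
In Python, from plant import readout, capture, camera_info, env, models gives the robot as it stands.
- The arm moves only by the tool carry_out, never from a script. Its argument "increments" is a list of rows, each a list of 5 numbers: the shift along the tool's x, y, z in cm, then the turn about the tool's z in degrees, then the finger opening in cm, from 0 to 8.54. A call has 1 to 8 rows; each row shifts and turns the commanded pose from where the row before left it, along the tool's axes as they then stand; what a row does not reach is not made up. A row lasts 1/10 s, in which the tool goes at most 50 mm and 8.59 degrees, less where a joint would pass 70% of its speed; a pose out of reach is approached as far as the arm can. A call is refused whole if a number of a shift passes 5 or a number of a turn 8.59, either way. A call with a gripper value outside its range is refused whole. The fingers move at their own pace and stop on an object; the grip force is fixed at half the most. Time passes only in rows, so rows that do not move let the fingers close. It gives the time, the measured TCP pose, the force, the opening and the grip force at its end, in the units of the state.
- readout.state(): the state, without advancing time (a new reading comes with each control period).
- capture(name): name is "scene" or "side" or "wrist"; returns the picture (384x512x3 uint8, blue, green, red); there is no depth.
- camera_info(name): a dict with "fx", "fy", "cx", "cy" (pixels), "dist" ([k1, k2, p1, p2, k3] as OpenCV has them; the pictures are not rectified), "R" (3x3) and "t" (3): a world point X has camera coordinates R X + t; the wrist camera has in their place "hand_eye" (4x4, takes a point from camera to tool coordinates, whose origin is the TCP and whose axes are the flange's). Camera axes: x right, y down, z forward; pixel columns grow to the right and rows downward; lengths in m; the calibration is good to about 2 mm. A picture is of the moment at which its call begins: read the wrist's pose just before it. camera_info takes no time and is no camera call.
- env.finish_job(): hands the job in; it is judged then, once.
Trained networks look in the newest picture that a camera, given by its name, has taken for a name from the list of things; names that differ only in an ending like _2 or _b are one class to them, and where a whole thing is asked for, a point or a joint stands for the part that bears it (a point fixed in the world has none). Each returns a list of dicts, best first, with "score" (0 to 1); they miss things now and then, are a little off and sometimes report something else, mostly with a low value. They report only what shows in the picture. A call takes as long as a camera call. They do not tell look-alikes from the thing itself.
- models.boxes_of(name, camera): "uv" ([column, row] in pixels, amid what is visible of it).
- models.pinpoint(name, camera): "uv" ([column, row] in pixels: a listed point, or the origin of a listed thing).
The state is a dict: "clock": time; "joints": joint angles; "joint_velocities": joint speeds; "effort": joint torques, N m; "tcp_pos": TCP position; "ee_rot": TCP orientation; "wrist_force": force on the tool from outside, world axes, zero at the start; "ft_torque": the same for the moment, N m; "grip_width": finger opening in m; "finger_force": force on a finger pad.
Only numpy, scipy, OpenCV 4.12 (cv2) and the standard library are available. Lean on these libraries where they do the work, as an engineer would, in place of code of your own. Each camera call takes 0.05 s, during which the arm holds its last target. There are 200 camera calls.

## Working session

There is one attempt and no reset: what is moved stays moved. The work goes in short steps, Python scripts to look and compute and a tool call to move; the robot and the scene stay as the last step left them, time stands still between calls to the robot, and variables do not carry over. Pictures are saved under pics/ and viewed, at most 11 in all, crops included, and the job is handed in when it is done.

Besides the shell and the picture viewer there is one more tool, called in YAML: its name, and indented under it one key for each argument. carry_out: Moves the arm, as the interface text tells. Its arguments: {"type":"object","properties":{"increments":{"type":"array"}},"required":["increments"]}

```bash
mkdir -p pics
cat > h.py <<'E'
import numpy as np, cv2
from plant import readout, capture, camera_info, env, models
from scipy.spatial.transform import Rotation as Ro
def cam(n):
    c=camera_info(n); K=np.array([[c['fx'],0,c['cx']],[0,c['fy'],c['cy']],[0,0,1]]); d=np.array(c['dist'],float)
    if 'hand_eye' in c:
        s=readout.state(); q=s['ee_rot']; T=np.eye(4); T[:3,:3]=Ro.from_quat([q[1],q[2],q[3],q[0]]).as_matrix(); T[:3,3]=s['tcp_pos']
        W=np.linalg.inv(T@np.array(c['hand_eye'])); R,t=W[:3,:3],W[:3,3]
    else: R,t=np.array(c['R']),np.array(c['t'])
    return K,d,R,t
def onz(C,uv,z):
    K,d,R,t=C; p=cv2.undistortPoints(np.array([[uv]],float),K,d)[0,0]
    r=R.T@np.array([p[0],p[1],1]); o=-R.T@t; return o+r*(z-o[2])/r[2]
def proj(C,X):
    K,d,R,t=C; return cv2.projectPoints(np.array(X,float).reshape(-1,3),cv2.Rodrigues(R)[0],t,K,d)[0][:,0]
E
python3 - <<'E'
from h import *
Z={'wheel_top':.165,'pointer_tip':.122,'mark_tip':.122,'switch_tip':.12,'variac':0,'outlet':0}
ims=[]
for n in ['scene','side']:
    C=cam(n); im=capture(n); cv2.imwrite(f'pics/{n}0.png',im)
    print(n,'cam at',(-C[2].T@C[3]).round(2))
    for k,z in Z.items():
        for r in models.pinpoint(k,n)[:3]: print(k,round(r['score'],2),np.round(r['uv'],1),onz(C,r['uv'],z).round(4))
print(env.pinch_z, readout.state())
E
```

```text
scene cam at [0.98 0.54 1.25]
wheel_top 0.7 [244.5 190.3] [0.5508 0.0102 0.165 ]
pointer_tip 0.75 [250.9 113.1] [ 0.3045 -0.2483  0.122 ]
switch_tip 0.62 [244.9 213.6] [0.5867 0.0539 0.12  ]
switch_tip 0.6 [209.6 136.4] [ 0.4829 -0.2606  0.12  ]
switch_tip 0.57 [197.6  94.7] [ 0.3947 -0.4499  0.12  ]
variac 0.78 [264.8 128.5] [ 0.2427 -0.2377  0.    ]
variac 0.68 [245.4 216.7] [0.5516 0.0121 0.    ]
outlet 0.72 [189.9 121.6] [ 0.4435 -0.4568  0.    ]
outlet 0.67 [198.8 164.4] [ 0.5411 -0.2666  0.    ]
outlet 0.67 [159.8 143.6] [ 0.5958 -0.4419  0.    ]
side cam at [0.06 0.85 0.72]
wheel_top 0.85 [247.2 173.1] [0.5478 0.0042 0.165 ]
pointer_tip 0.8 [361.4 164.2] [ 0.3157 -0.2916  0.122 ]
mark_tip 0.56 [228.4 177.5] [ 0.6181 -0.0107  0.122 ]
mark_tip 0.41 [251.5 221.5] [0.4567 0.1375 0.122 ]
switch_tip 0.58 [308.1 156.6] [ 0.4764 -0.2548  0.12  ]
switch_tip 0.41 [351.7 140. ] [ 0.3979 -0.4478  0.12  ]
variac 0.85 [248.2 221.5] [ 0.5451 -0.0013  0.    ]
variac 0.64 [373.  215.8] [ 0.238  -0.2216  0.    ]
outlet 0.98 [294.  183.8] [ 0.5206 -0.2653  0.    ]
0.0187 {'clock': 0.7, 'joints': array([-1.31558553e+00,  1.23740332e-01,  1.65026634e+00, -1.67159313e-05,
        1.36748877e+00, -8.25896515e-02]), 'joint_velocities': array([ 3.77116016e-05,  2.54309711e-04, -1.87083584e-04, -1.06036425e-03,
        1.40239191e-03,  2.39503333e-04]), 'effort': array([ 5.68165342e-04, -4.23451102e+01, -3.65662014e+01, -9.91503089e-05,
        4.36294076e-04,  1.04049872e-05]), 'tcp_pos': array([ 0.2153942 , -0.61327985,  0.23138079]), 'ee_rot': array([ 4.91308427e-05,  9.85769949e-01,  1.68099985e-01, -3.96542089e-06]), 'wrist_force': array([ 0.1895461 ,  0.17548227, -0.71610171]), 'ft_torque': array([0.0289296 , 0.01673748, 0.0227047 ]), 'finger_force': 0.0, 'grip_width': 0.08514906589470701}
```

```bash
sleep 1; ls pics
```

```text
scene0.png
side0.png
```

Run:
```python
import cv2
a=cv2.imread('pics/scene0.png')[60:280,120:360];b=cv2.imread('pics/side0.png')[100:300,170:410]
cv2.imwrite('pics/sceneA.png',cv2.resize(a,(650,596),interpolation=2));cv2.imwrite('pics/sideA.png',cv2.resize(b,(720,600),interpolation=2))
```

```text
(no output)
```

View pics/scene0.png

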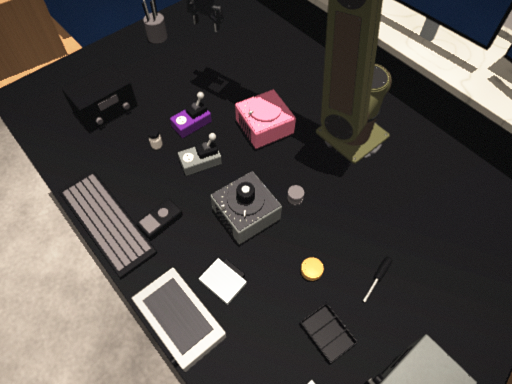

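View pics/sideA.png

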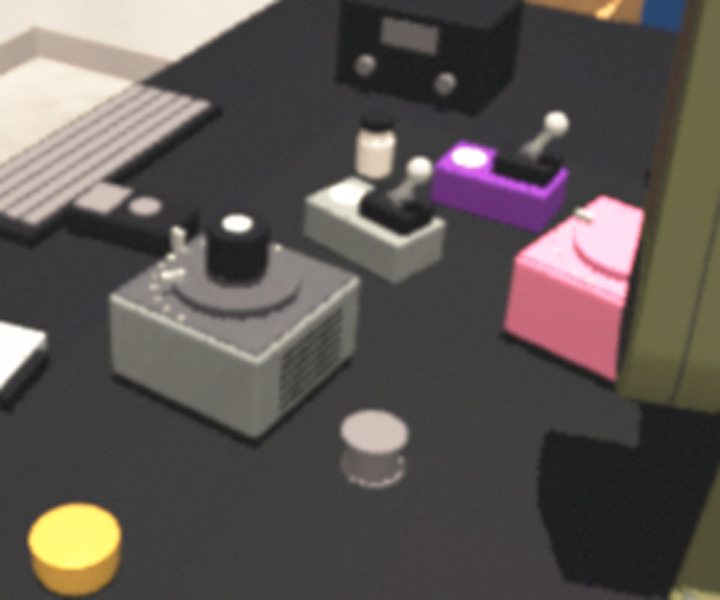

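Scene picture: the grey variac is at (245,205) with its wheel at (245,190), and the grey outlet is at (200,157). The look-alikes are the pink variac at (265,118) and the purple outlet at (190,120), so I choose the two grey ones. In the side crop, the marker is at full-image pixel (230,180), the pointer is close by at (227,191), and the grey toggle leans towards the robot.

Run:
```python
from h import *
c=camera_info('wrist'); print(np.round(c['hand_eye'],3),c['fx'])
s=readout.state();q=s['ee_rot'];R=Ro.from_quat([q[1],q[2],q[3],q[0]])
print(R.as_matrix().round(3)); 
for tgt in ([.5,0.0,.36],): print('tool cm',(R.inv().apply(np.array(tgt)-s['tcp_pos'])*100).round(1))
for tgt in ([.32,-.613,.36],): print('tool cm',(R.inv().apply(np.array(tgt)-s['tcp_pos'])*100).round(1))
```

```text
[[ 0.001 -0.944 -0.329  0.084]
 [ 1.     0.001 -0.     0.   ]
 [ 0.    -0.329  0.944 -0.143]
 [ 0.     0.     0.     1.   ]] 310.8012245777291
[[ 0.943  0.331  0.   ]
 [ 0.331 -0.943 -0.   ]
 [-0.     0.    -1.   ]]
tool cm [ 47.2 -48.4 -12.9]
tool cm [  9.9   3.4 -12.9]
```

carry_out:
  increments:
    - [0, 0, -4, 0, 8.5]
    - [3.5, -3.1, -1, 0, 8.5]
    - [3.5, -3.1, -1, 0, 8.5]
    - [3.5, -3.1, -1, 0, 8.5]
    - [3.5, -3.1, -1, 0, 8.5]
    - [3.5, -3.1, -1, 0, 8.5]
    - [3.5, -3.1, -1, 0, 8.5]
    - [3.5, -3.1, 0, 0, 8.5]

```text
clock: 1.5
tcp_pos: [0.3756, -0.3261, 0.3336]
ee_rot: [0.002, 0.986, 0.168, 0.001]
wrist_force: [0.6, -0.5, 0.2]
grip_width: 0.085
finger_force: 0.0
```

carry_out:
  increments:
    - [3.5, -3.1, 0, 0, 8.5]
    - [3.5, -3.1, 0, 0, 8.5]
    - [3.5, -3.1, 0, 0, 8.5]
    - [3.5, -3.1, 0, 0, 8.5]
    - [3.5, -3.1, 0, 0, 8.5]
    - [3.5, -3.1, 0, 0, 8.5]
    - [3.5, -3.1, 0, 0, 8.5]
    - [3.0, -3.1, 0, 0, 8.5]

```text
clock: 2.3
tcp_pos: [0.5527, -0.0002, 0.3315]
ee_rot: [0.0, 0.986, 0.168, 0.0]
wrist_force: [-0.0, -0.5, 0.7]
grip_width: 0.0852
finger_force: 0.0
```

carry_out:
  increments:
    - [0, 0, 0, 0, 8.5]
    - [0, 0, 0, 0, 8.5]
    - [0, 0, 0, 0, 8.5]

```text
clock: 2.6
tcp_pos: [0.5516, -0.0029, 0.3314]
ee_rot: [0.0, 0.986, 0.168, -0.0]
wrist_force: [0.3, 0.6, 0.2]
grip_width: 0.0852
finger_force: 0.0
```

```bash
cat > look.py <<'E'
from h import *
import sys
C=cam('wrist'); im=capture('wrist'); cv2.imwrite(f'pics/{sys.argv[1]}.png',im)
Z={'wheel_top':.165,'pointer_tip':.122,'mark_tip':.122,'switch_tip':.12}
for k,z in Z.items():
    for r in models.pinpoint(k,'wrist')[:3]: print(k,round(r['score'],2),np.round(r['uv'],1),onz(C,r['uv'],z).round(4))
E
python3 look.py w1; python3 -c "
import cv2;a=cv2.imread('pics/w1.png');cv2.imwrite('pics/w1b.png',cv2.resize(a,(768,576),interpolation=2))"
```

```text
wheel_top 0.64 [245.8 171.7] [0.5441 0.0036 0.165 ]
wheel_top 0.32 [411.5 268.7] [ 0.4964 -0.221   0.165 ]
pointer_tip 0.89 [212.2 107.8] [0.5893 0.0596 0.122 ]
pointer_tip 0.51 [507.  195.8] [ 0.6135 -0.3242  0.122 ]
mark_tip 0.54 [281.4 109.3] [ 0.6132 -0.0133  0.122 ]
switch_tip 0.6 [413.  269.4] [ 0.4764 -0.2593  0.12  ]
```

View pics/w1b.png

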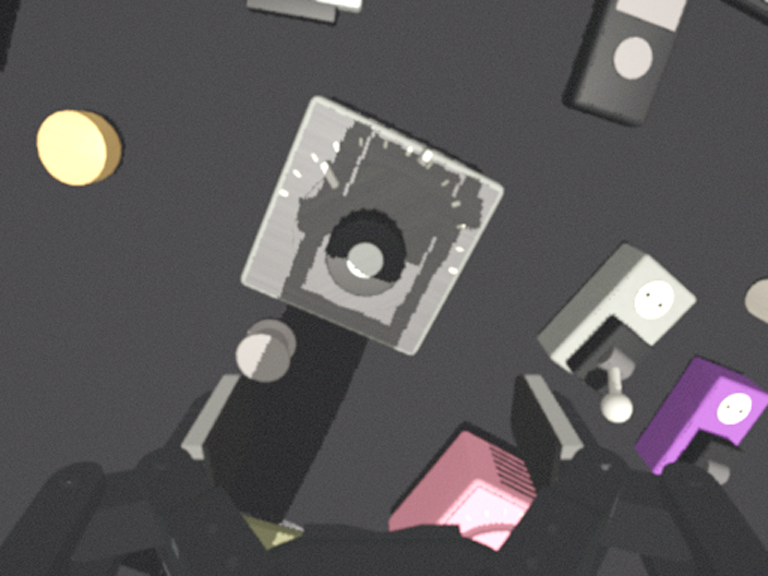

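Wrist view: the pointer tip is at (212,108), the marker at about (284,106) and the wheel centre at about (244,173). The variac is grey and the toggle ball of the grey outlet is at (412,270). I'll move closer and measure again.

carry_out:
  increments:
    - [-0.1, -0.5, 2.5, 0, 8.5]
    - [-0.1, -0.4, 3, 0, 8.5]
    - [0, 0, 2, 0, 8.5]
    - [0, 0, 0, 0, 8.5]
    - [0, 0, 0, 0, 8.5]
    - [0, 0, 0, 0, 8.5]

```text
clock: 3.45
tcp_pos: [0.5479, 0.0052, 0.2584]
ee_rot: [0.0, 0.986, 0.168, 0.001]
wrist_force: [0.2, 0.5, 0.2]
grip_width: 0.0849
finger_force: 0.0
```

```bash
python3 look.py w2
python3 - <<'E'
from h import *
print(readout.state()['tcp_pos'],readout.state()['wrist_force'])
a=cv2.imread('pics/w2.png');C=cam('wrist')
cx,cy=.5465,.005
t=np.linspace(0,2*np.pi,73)
b=cv2.resize(a,(1024,768),interpolation=2)
for r,z,c in((.028,.165,(0,255,0)),(.0715,.122,(0,255,255)),(.06,.112,(255,0,255))):
    for p in proj(C,np.c_[cx+r*np.cos(t),cy+r*np.sin(t),t*0+z]): 
        cv2.circle(b,tuple(int(v) for v in p*2),1,c,-1)
cv2.imwrite('pics/w2b.png',b[:600,100:900])
E
```

```text
wheel_top 0.94 [250.7 198.5] [0.5411 0.0057 0.165 ]
wheel_top 0.23 [213.5 113.9] [0.5958 0.0541 0.165 ]
wheel_top 0.17 [298.2 118.7] [ 0.6135 -0.0069  0.165 ]
pointer_tip 0.56 [214.4 111.6] [0.5922 0.0578 0.122 ]
mark_tip 0.61 [297.9 118.1] [ 0.6114 -0.0138  0.122 ]
mark_tip 0.46 [446.9  17.9] [ 0.7329 -0.1015  0.122 ]
switch_tip 0.67 [447.  305.6] [ 0.4743 -0.2576  0.12  ]
[0.54747949 0.00552246 0.25739122] [-0.44035433 -0.43219111 -0.09211227]
```

View pics/w2b.png

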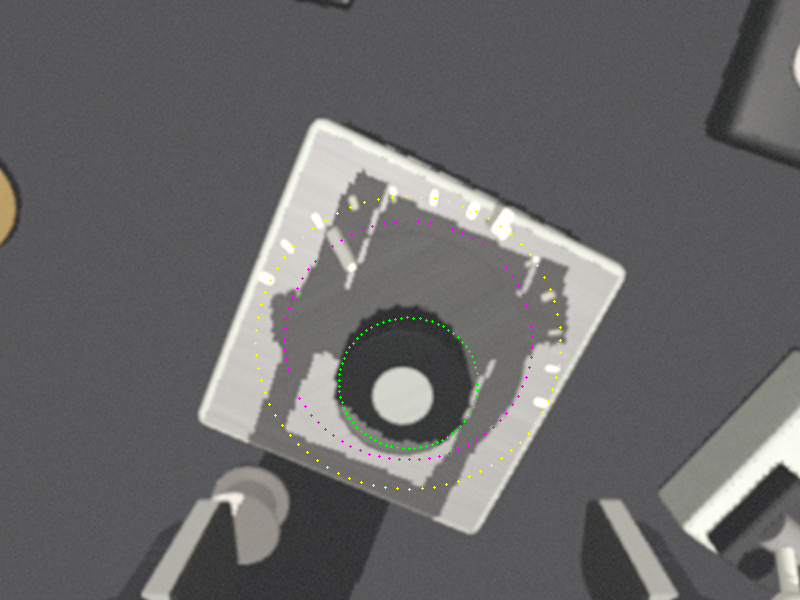

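Run:
```python
from h import *
C=cam('wrist')
f=lambda u,v,z:onz(C,((u+100)/2,v/2),z)[:2]
cs=np.array([f(318,121,.098),f(625,270,.098),f(474,532,.098),f(202,420,.098)]);print(cs.round(4),cs.mean(0).round(4))
print([np.linalg.norm(cs[i]-cs[(i+1)%4]).round(4) for i in range(4)])
d=cs[0]-cs[3]+cs[1]-cs[2];print('yaw',np.degrees(np.arctan2(d[1],d[0])))
for z in(.163,.165,.167):print(f(402,396,z).round(4))
tk=np.array([f(u,v,.099) for u,v in [(265,278),(287,247),(318,220),(353,203),(393,192),(434,197),(473,211),(548,296),(555,333),(552,369),(541,403)]])
from scipy.optimize import least_squares
r=least_squares(lambda p:np.hypot(*(tk-p[:2]).T)-.077,[.546,.005]);print(r.x.round(4),r.fun.round(4))
ctr=r.x
p=f(331,232,.122);m=f(504,219,.124)
for q in (p,m):print(q.round(4),np.hypot(*(q-ctr)).round(4),np.degrees(np.arctan2(*(q-ctr)[::-1])).round(1))
```

```text
[[ 0.631   0.0785]
 [ 0.6159 -0.0834]
 [ 0.4526 -0.0675]
 [ 0.4687  0.0941]] [0.5421 0.0054]
[np.float64(0.1626), np.float64(0.164), np.float64(0.1624), np.float64(0.163)]
yaw -5.525170782529589
[0.5407 0.0057]
[0.5414 0.006 ]
[0.5421 0.0062]
[0.5405 0.0056] [ 0.0003 -0.0003 -0.0004 -0.0004  0.001   0.     -0.0003 -0.0001 -0.0001
 -0.0002  0.0002]
[0.5884 0.0559] 0.0695 46.4
[ 0.619  -0.0136] 0.0808 -13.7
```

carry_out:
  increments:
    - [-0.25, -0.1, 3, 0, 8.5]
    - [-0.25, -0.1, 3, 0, 8.5]
    - [0, 0, 3, 0, 8.5]
    - [0, 0, 2, 0, 8.5]
    - [0, 0, 1, 0, 8.5]
    - [0, 0, 0, 0, 8.5]
    - [0, 0, 0, 0, 8.5]

```text
clock: 4.4
tcp_pos: [0.5424, 0.0058, 0.1375]
ee_rot: [0.0, 0.986, 0.168, 0.001]
wrist_force: [-0.6, 0.0, 1.2]
grip_width: 0.0849
finger_force: 0.0
```

Run:
```python
from h import *
s=readout.state();print(s['tcp_pos'],s['wrist_force'],s['joints'])
C=cam('wrist');im=capture('wrist')
for k,z in (('wheel_top',.165),('pointer_tip',.122),('mark_tip',.122)):
    for r in models.pinpoint(k,'wrist')[:2]: print(k,r['score'],r['uv'],onz(C,r['uv'],z))
cv2.imwrite('pics/w3.png',cv2.resize(im,(768,576)))
```

```text
[0.54244203 0.00580254 0.13753069] [-0.61268312  0.00914116  1.20078543] [-8.82799990e-02 -3.63555655e-02  1.97901089e+00  1.77534351e-05
  1.19722796e+00  1.14469374e+00]
wheel_top 0.58 [256.3, 281.4] [0.54334485 0.00496106 0.165     ]
pointer_tip 0.97 [186.1, 125.0] [0.59073683 0.05930876 0.122     ]
mark_tip 0.78 [332.8, 135.6] [ 0.61058002 -0.01316379  0.122     ]
```

View pics/w3.png

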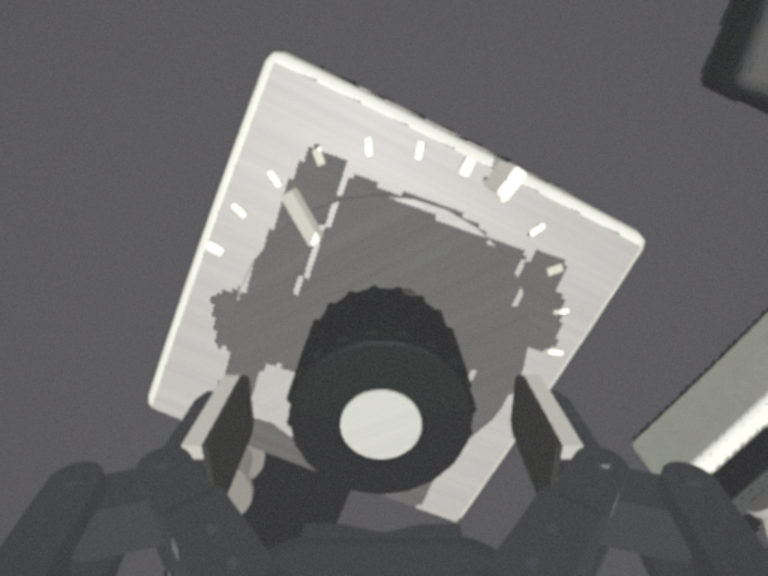

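The wheel is centred between the fingers at (256,281), with the pointer tip at (186,125) and the marker at (333,136). Closing the gripper.

carry_out:
  increments:
    - [0, 0, 0, 0, 5.0]
    - [0, 0, 0, 0, 5.0]
    - [0, 0, 0, 0, 5.0]
    - [0, 0, 0, 0, 5.0]
    - [0, 0, 0, 0, 5.0]
    - [0, 0, 0, 0, 5.0]
    - [0, 0, 0, 0, 5.0]

```text
clock: 5.3
tcp_pos: [0.5419, 0.0059, 0.1366]
ee_rot: [-0.0, 0.986, 0.168, 0.0]
wrist_force: [-0.8, 1.0, 3.2]
grip_width: 0.0543
finger_force: 62.8
```

carry_out:
  increments:
    - [0, 0, 0.2, 0, 5.0]
    - [0, 0, 0, 0, 5.0]
    - [0, 0, 0, 0, 5.0]

```text
clock: 5.6
tcp_pos: [0.5418, 0.0059, 0.1345]
ee_rot: [0.0, 0.986, 0.168, 0.0]
wrist_force: [-0.6, 1.7, 3.4]
grip_width: 0.054
finger_force: 63.0
```

carry_out:
  increments:
    - [0, 0, 0.1, 0, 5.0]
    - [0, 0, 0, 0, 5.0]

```text
clock: 5.8
tcp_pos: [0.5419, 0.0059, 0.1336]
ee_rot: [0.0, 0.986, 0.168, 0.0]
wrist_force: [-0.6, 1.7, 6.0]
grip_width: 0.0549
finger_force: 63.0
```

carry_out:
  increments:
    - [0, 0, 0.1, 0, 5.0]
    - [0, 0, 0, 0, 5.0]

```text
clock: 6.0
tcp_pos: [0.5419, 0.0059, 0.1331]
ee_rot: [0.0, 0.986, 0.168, 0.0]
wrist_force: [-1.9, 1.3, 7.6]
grip_width: 0.0545
finger_force: 63.3
```

carry_out:
  increments:
    - [0, 0, 0.05, 0, 5.0]
    - [0, 0, 0, 0, 5.0]

```text
clock: 6.2
tcp_pos: [0.542, 0.0058, 0.1328]
ee_rot: [0.0, 0.986, 0.168, 0.0]
wrist_force: [-2.6, 1.8, 9.0]
grip_width: 0.0541
finger_force: 63.4
```

carry_out:
  increments:
    - [0, 0, 0.07, 0, 5.0]
    - [0, 0, 0, 0, 5.0]
    - [0, 0, 0, 0, 5.0]

```text
clock: 6.5
tcp_pos: [0.542, 0.0059, 0.1326]
ee_rot: [0.0, 0.986, 0.168, 0.0]
wrist_force: [-3.1, 0.9, 10.9]
grip_width: 0.0544
finger_force: 63.5
```

carry_out:
  increments:
    - [0, 0, 0.04, 0, 5.0]
    - [0, 0, 0, 0, 5.0]
    - [0, 0, 0, 0, 5.0]

```text
clock: 6.8
tcp_pos: [0.542, 0.0059, 0.1323]
ee_rot: [0.0, 0.986, 0.168, 0.0]
wrist_force: [-4.2, 0.8, 11.7]
grip_width: 0.0545
finger_force: 63.6
```

carry_out:
  increments:
    - [0, 0, 0.08, 0, 5.0]
    - [0, 0, 0, 0, 5.0]
    - [0, 0, 0, 0, 5.0]

```text
clock: 7.1
tcp_pos: [0.5421, 0.0059, 0.132]
ee_rot: [0.0, 0.986, 0.168, 0.0]
wrist_force: [-4.9, 1.7, 12.5]
grip_width: 0.0546
finger_force: 63.8
```

carry_out:
  increments:
    - [0, 0, 0.06, 0, 5.0]
    - [0, 0, 0, 0, 5.0]
    - [0, 0, 0, 0, 5.0]

```text
clock: 7.4
tcp_pos: [0.5421, 0.0059, 0.1317]
ee_rot: [0.0, 0.986, 0.168, 0.0]
wrist_force: [-5.0, 1.0, 15.0]
grip_width: 0.0544
finger_force: 64.0
```

carry_out:
  increments:
    - [0, 0, 0.06, 0, 5.0]
    - [0, 0, 0, 0, 5.0]
    - [0, 0, 0, 0, 5.0]

```text
clock: 7.7
tcp_pos: [0.5421, 0.0059, 0.1314]
ee_rot: [0.0, 0.986, 0.168, 0.0]
wrist_force: [-6.8, 1.3, 16.0]
grip_width: 0.0543
finger_force: 64.1
```

carry_out:
  increments:
    - [0, 0, 0, 4, 5.0]
    - [0, 0, 0, 4, 5.0]
    - [0, 0, 0, 4, 5.0]
    - [0, 0, 0, 0, 5.0]
    - [0, 0, 0, 0, 5.0]

```text
clock: 8.2
tcp_pos: [0.5423, 0.006, 0.1315]
ee_rot: [-0.0, 0.998, 0.064, 0.001]
wrist_force: [-5.6, 2.0, 16.7]
grip_width: 0.0542
finger_force: 64.4
```

```bash
cat > ang.py <<'E'
from h import *
s=readout.state();q=s['ee_rot'];C=cam('wrist');im=capture('wrist');cv2.imwrite('pics/last.png',im)
print(s['clock'],s['tcp_pos'].round(4),s['wrist_force'].round(1),s['ft_torque'].round(2),'toolang',round(np.degrees(2*np.arctan2(q[2],q[1])),1),s['joints'][5])
c=np.array([.542,.0057])
for k in ('pointer_tip','mark_tip'):
    for r in models.pinpoint(k,'wrist')[:2]:
        X=onz(C,r['uv'],.122)[:2]-c; print(k,round(r['score'],2),np.round(r['uv'],1),'r',np.hypot(*X).round(4),'ang',np.degrees(np.arctan2(X[1],X[0])).round(1))
E
python3 ang.py
```

```text
8.2 [0.5423 0.006  0.1315] [-5.6  2.  16.7] [ 0.26  0.98 -0.09] toolang 7.3 1.354383790641509
pointer_tip 0.95 [180.  129.8] r 0.0721 ang 37.7
mark_tip 0.72 [307.2 122. ] r 0.0708 ang -14.0
```

carry_out:
  increments:
    - [0, 0, 0, 5, 5.0]
    - [0, 0, 0, 5, 5.0]
    - [0, 0, 0, 5, 5.0]
    - [0, 0, 0, 5, 5.0]
    - [0, 0, 0, 5, 5.0]
    - [0, 0, 0, 0, 5.0]
    - [0, 0, 0, 0, 5.0]

```text
clock: 9.05
tcp_pos: [0.5423, 0.006, 0.1315]
ee_rot: [-0.0, 0.988, -0.153, 0.001]
wrist_force: [-5.8, 1.8, 15.8]
grip_width: 0.0544
finger_force: 64.4
```

```bash
python3 ang.py
```

```text
9.05 [0.5423 0.006  0.1315] [-5.8  1.8 15.8] [ 0.26  1.03 -0.14] toolang -17.7 1.7908201455892288
pointer_tip 0.88 [169.2 131.8] r 0.0742 ang 16.7
pointer_tip 0.59 [254.8 179.8] r 0.0364 ang -18.2
mark_tip 0.69 [254.2 280.7] r 0.0253 ang 162.5
mark_tip 0.63 [247.4 110.2] r 0.0716 ang -15.0
```

carry_out:
  increments:
    - [0, 0, 0.01, 5, 5.0]
    - [0, 0, 0, 5, 5.0]
    - [0, 0, 0, 5, 5.0]
    - [0, 0, 0, 5, 5.0]
    - [0, 0, 0, 5, 5.0]
    - [0, 0, 0, 0, 5.0]
    - [0, 0, 0, 0, 5.0]

```text
clock: 9.9
tcp_pos: [0.5423, 0.0061, 0.1314]
ee_rot: [-0.0, 0.932, -0.364, 0.0]
wrist_force: [-5.4, 2.4, 15.6]
grip_width: 0.0549
finger_force: 64.5
```

```bash
python3 ang.py; python3 -c "
import cv2;a=cv2.imread('pics/last.png');cv2.imwrite('pics/w4.png',cv2.resize(a[40:240,100:350],(750,600),interpolation=2))"
```

```text
9.9 [0.5423 0.0061 0.1314] [-5.4  2.4 15.6] [ 0.18  1.1  -0.1 ] toolang -42.7 2.227185962567845
pointer_tip 0.61 [167.9 137.8] r 0.0722 ang -6.4
mark_tip 0.94 [186.9 129.1] r 0.0706 ang -14.8
mark_tip 0.57 [250.8 176.1] r 0.0385 ang -40.1
```

View pics/w4.png

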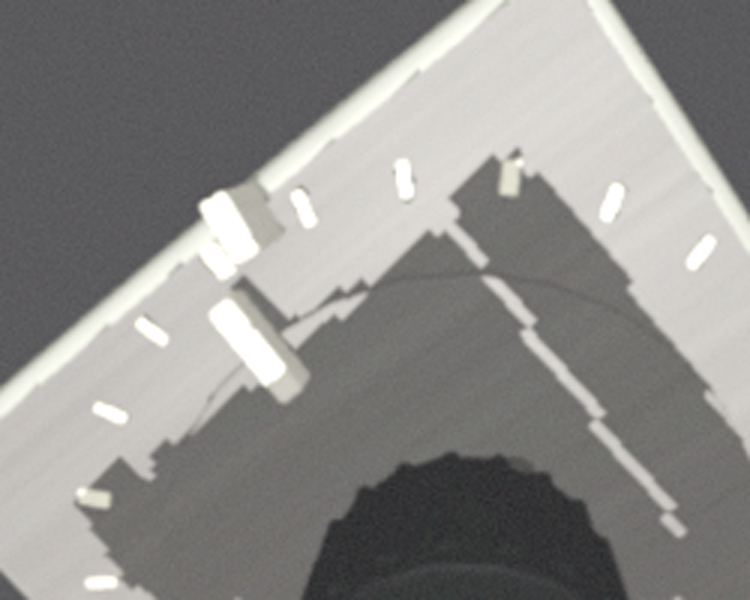

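The pointer (crop, tip at about (221,308)) is now near the marker (inner edge at about (243,258)). I'll measure both angles from their edges.

Run:
```python
from h import *
C=cam('wrist');c=np.array([.542,.0057])
for n,u,v,z in(('ptr out',221,308,.1205),('ptr in',273,376,.1205),('mk in',244,262,.124),('mk out',212,205,.124)):
    X=onz(C,(u/3+100,v/3+40),z)[:2]; d=X-c; print(n,X.round(4),np.hypot(*d).round(4),np.degrees(np.arctan2(d[1],d[0])).round(1))
```

```text
ptr out [ 0.6102 -0.0022] 0.0687 -6.6
ptr in [ 5.961e-01 -1.000e-04] 0.0544 -6.1
mk in [ 0.6126 -0.0115] 0.0727 -13.7
mk out [ 0.6223 -0.0143] 0.0828 -14.0
```

carry_out:
  increments:
    - [0, 0, 0, 3, 5.0]
    - [0, 0, 0, 3, 5.0]
    - [0, 0, 0, 0, 5.0]
    - [0, 0, 0, 0, 5.0]

```text
clock: 10.45
tcp_pos: [0.5423, 0.0061, 0.1315]
ee_rot: [-0.0, 0.911, -0.412, 0.0]
wrist_force: [-5.4, 2.3, 16.4]
grip_width: 0.0549
finger_force: 64.4
```

```bash
python3 ang.py; python3 -c "
import cv2;a=cv2.imread('pics/last.png');cv2.imwrite('pics/w5.png',cv2.resize(a[85:205,110:260],(750,600),interpolation=2))"
```

```text
10.45 [0.5423 0.0061 0.1315] [-5.4  2.3 16.4] [0.19 1.17 0.02] toolang -48.6 2.3315013164342475
pointer_tip 0.7 [168.2 138.3] r 0.072 ang -12.3
mark_tip 0.86 [177.  138.1] r 0.0695 ang -15.3
```

View pics/w5.png

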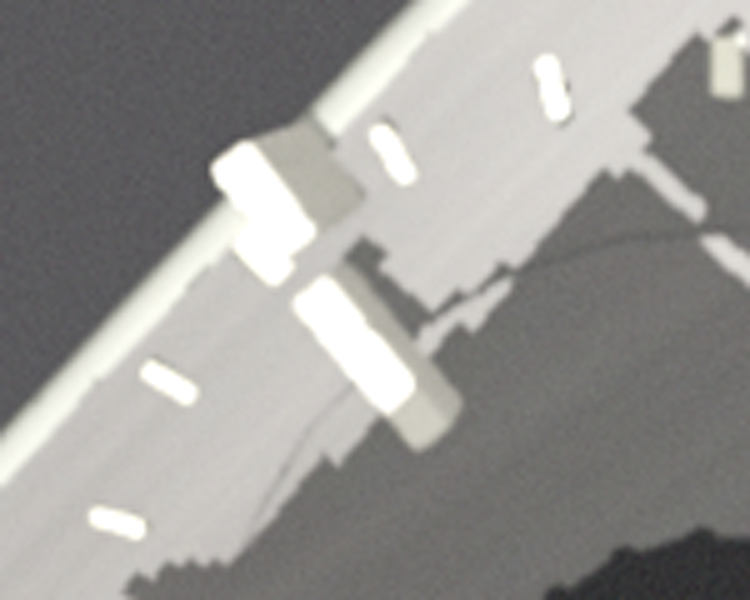

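The pointer tip, at about (313,288) in the crop, is almost in line with the marker's inner edge at about (300,242).

Run:
```python
from h import *
C=cam('wrist')
for c in ([.542,.0057],[.5425,.0061],[.541,.0055]):
  for n,u,v,z in(('ptr out',313,288,.1205),('ptr in',398,398,.1205),('mk in',300,242,.124),('mk out',228,158,.124)):
    X=onz(C,(u/5+110,v/5+85),z)[:2]; d=X-c; print(n,X.round(4),np.hypot(*d).round(4),np.degrees(np.arctan2(d[1],d[0])).round(1))
```

```text
ptr out [ 0.6095 -0.0089] 0.069 -12.2
ptr in [ 0.596  -0.0055] 0.0551 -11.7
mk in [ 0.6129 -0.0128] 0.0732 -14.6
mk out [ 0.623  -0.0147] 0.0835 -14.1
ptr out [ 0.6095 -0.0089] 0.0686 -12.6
ptr in [ 0.596  -0.0055] 0.0547 -12.2
mk in [ 0.6129 -0.0128] 0.0729 -15.0
mk out [ 0.623  -0.0147] 0.0831 -14.5
ptr out [ 0.6095 -0.0089] 0.0699 -11.9
ptr in [ 0.596  -0.0055] 0.0561 -11.3
mk in [ 0.6129 -0.0128] 0.0742 -14.3
mk out [ 0.623  -0.0147] 0.0844 -13.8
```

carry_out:
  increments:
    - [0, 0, 0, 2.4, 5.0]
    - [0, 0, 0, 0, 5.0]
    - [0, 0, 0, 0, 5.0]
    - [0, 0, 0, 0, 5.0]

```text
clock: 11.0
tcp_pos: [0.5423, 0.0061, 0.1315]
ee_rot: [-0.0, 0.903, -0.431, 0.0]
wrist_force: [-5.8, 3.1, 16.4]
grip_width: 0.0541
finger_force: 64.4
```

```bash
python3 ang.py
python3 - <<'E'
from h import *
im=cv2.imread('pics/last.png');C=cam('wrist')
g=cv2.cvtColor(im,cv2.COLOR_BGR2GRAY);b=(g>242).astype(np.uint8)
n,l,st,ce=cv2.connectedComponentsWithStats(b)
for i in range(1,n):
    if st[i,4]>40:
        ys,xs=np.nonzero(l==i); r=cv2.minAreaRect(np.c_[xs,ys].astype(np.float32)); z=.1215
        X=onz(C,ce[i],z)[:2]-[.542,.0057]; print(st[i],ce[i].round(1),r[1],'r',np.hypot(*X).round(4),np.degrees(np.arctan2(X[1],X[0])).round(1))
E
python3 -c "
import cv2;a=cv2.imread('pics/last.png');cv2.imwrite('pics/w6.png',cv2.resize(a[85:205,110:260],(750,600),interpolation=2))"
```

```text
11.0 [0.5423 0.0061 0.1315] [-5.8  3.1 16.4] [0.23 1.16 0.04] toolang -51.0 2.3732661605660805
mark_tip 0.62 [168.  140.9] r 0.071 ang -14.0
[171  23 123  91 503] [230.   59.5] (52.626102447509766, 131.4659423828125) r 0.0951 -44.3
[295  66  17  19  49] [302.2  74.4] (24.081682205200195, 2.152552843093872) r 0.0908 -65.3
[281  95   7  13  64] [284.1 101.1] (5.093247413635254, 12.854387283325195) r 0.0771 -61.7
[211  98   8  13  60] [214.4 103.9] (12.649109840393066, 4.743415832519531) r 0.0768 -36.6
[   0  101   40  131 3042] [ 13.3 156.8] (130.0, 39.0) r 0.1365 17.9
[313 108   9  12  61] [316.7 113.1] (4.919349193572998, 12.521980285644531) r 0.0764 -74.3
[179 113  10  12  56] [183.2 118.4] (12.480754852294922, 4.437601566314697) r 0.076 -23.9
[ 92 118  76  88 486] [144.2 145.5] (25.056013107299805, 106.8103256225586) r 0.0775 -5.5
[338 127  12  12  83] [343.7 132.4] (6.363960266113281, 12.727922439575195) r 0.0753 -87.0
[168 141  24  26 267] [179.7 153.3] (28.656349182128906, 9.336801528930664) r 0.0627 -14.2
[136 162  11   8  48] [141.  165.6] (11.180339813232422, 4.0249223709106445) r 0.0728 1.9
[112 374  22  10 145] [121.8 379.6] (9.0, 21.0) r 0.1448 89.0
```

View pics/w6.png

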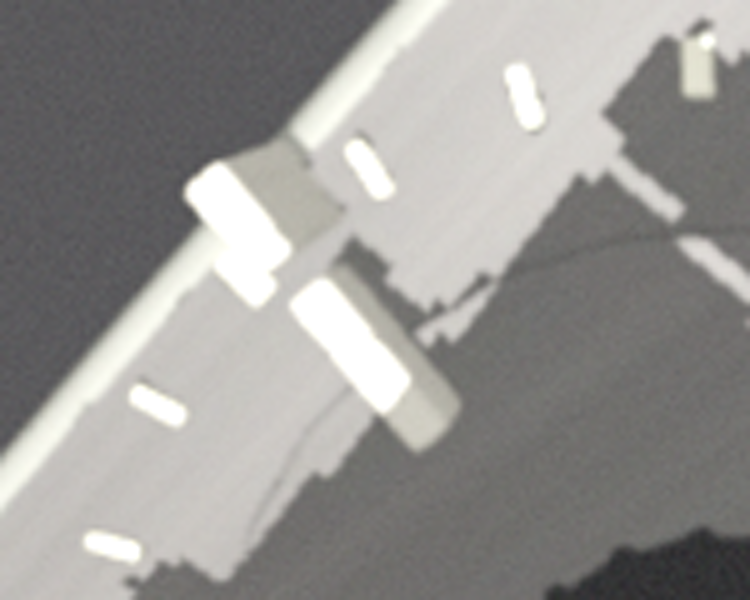

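Run:
```python
from h import *
C=cam('wrist')
for c in ([.542,.0057],[.5425,.0061]):
  for n,u,v,z in(('ptr out',311,291,.1205),('ptr in',395,397,.1205),('mk in',274,263,.124),('mk out',202,178,.124)):
    X=onz(C,(u/5+110,v/5+85),z)[:2]; d=X-c; print(n,X.round(4),np.hypot(*d).round(4),np.degrees(np.arctan2(d[1],d[0])).round(1))
```

```text
ptr out [ 0.6088 -0.0113] 0.0689 -14.3
ptr in [ 0.5958 -0.0076] 0.0554 -13.9
mk in [ 0.6129 -0.0124] 0.0732 -14.3
mk out [ 0.623  -0.0149] 0.0836 -14.2
ptr out [ 0.6088 -0.0113] 0.0685 -14.7
ptr in [ 0.5958 -0.0076] 0.0551 -14.4
mk in [ 0.6129 -0.0124] 0.0728 -14.7
mk out [ 0.623  -0.0149] 0.0832 -14.6
```

Pointer at -14.1° and marker at -14.3°, so they are aligned. I'll let the wheel rise while still gripped, then release it and back off.

carry_out:
  increments:
    - [0, 0, -0.25, 0, 5.0]
    - [0, 0, -0.25, 0, 5.0]
    - [0, 0, -0.25, 0, 5.0]
    - [0, 0, 0, 0, 5.0]
    - [0, 0, 0, 0, 5.0]

```text
clock: 11.65
tcp_pos: [0.5419, 0.0062, 0.136]
ee_rot: [-0.0, 0.902, -0.431, 0.0]
wrist_force: [1.7, 3.0, 4.0]
grip_width: 0.0541
finger_force: 63.2
```

carry_out:
  increments:
    - [0, 0, 0, 0, 8.5]
    - [0, 0, 0, 0, 8.5]
    - [0, 0, 0, 0, 8.5]
    - [0, 0, 0, 0, 8.5]
    - [0, 0, 0, 0, 8.5]
    - [0, 0, 0, 0, 8.5]

```text
clock: 12.25
tcp_pos: [0.5415, 0.0058, 0.136]
ee_rot: [0.0, 0.902, -0.431, -0.0]
wrist_force: [-0.2, -0.1, -0.1]
grip_width: 0.0847
finger_force: 0.0
```

```bash
python3 ang.py
python3 - <<'E'
from h import *
im=cv2.imread('pics/last.png');C=cam('wrist')
cv2.imwrite('pics/w7.png',cv2.resize(im[80:240,110:310],(750,600),interpolation=2))
g=cv2.cvtColor(im,cv2.COLOR_BGR2GRAY);n,l,st,ce=cv2.connectedComponentsWithStats((g>242).astype(np.uint8))
for i in range(1,n):
    X=onz(C,ce[i],.122)[:2]-[.542,.0057];a=np.degrees(np.arctan2(X[1],X[0]))
    if st[i,4]>40 and -30<a<0: print(st[i],ce[i].round(1),'r',np.hypot(*X).round(4),a.round(1))
E
```

```text
12.25 [0.5415 0.0058 0.136 ] [-0.2 -0.1 -0.1] [ 0.01 -0.01  0.02] toolang -51.0 2.3733834843640618
pointer_tip 0.61 [164.  138.7] r 0.0726 ang -12.5
mark_tip 0.7 [169.1 137.8] r 0.0713 ang -14.4
[179 112   9  11  52] [183.3 116.9] r 0.0761 -23.9
[149 117  19  27 287] [158.  130.1] r 0.0778 -12.9
[168 140  23  26 256] [179.2 151.9] r 0.0627 -13.7
```

carry_out:
  increments:
    - [0, 0, -2, 0, 8.5]
    - [0, 0, -3, 0, 8.5]
    - [0, 0, -1, 0, 8.5]
    - [0, 0, 0, 0, 8.5]
    - [0, 0, 0, 0, 8.5]

```text
clock: 12.9
tcp_pos: [0.5412, 0.0059, 0.1952]
ee_rot: [0.0, 0.902, -0.431, -0.0]
wrist_force: [-0.3, 0.1, -0.4]
grip_width: 0.0847
finger_force: 0.0
```

```bash
python3 ang.py
python3 - <<'E'
from h import *
print(cam('wrist') and [ (r['score'],np.round(r['uv'],1), onz(cam('wrist'),r['uv'],.165).round(4)) for r in models.pinpoint('wheel_top','wrist')[:2]])
im=cv2.imread('pics/last.png')
cv2.imwrite('pics/w8.png',cv2.resize(im[80:260,120:345],(750,600),interpolation=2))
E
```

```text
12.9 [0.5412 0.0059 0.1952] [-0.3  0.1 -0.4] [ 0.01 -0.03 -0.  ] toolang -51.0 2.3734019312080483
pointer_tip 0.8 [190.5 124. ] r 0.0706 ang -13.6
mark_tip 0.76 [192.8 124.1] r 0.0696 ang -14.6
[(0.69, array([255.1, 223.3]), array([0.5413, 0.0034, 0.165 ]))]
```

View pics/w8.png

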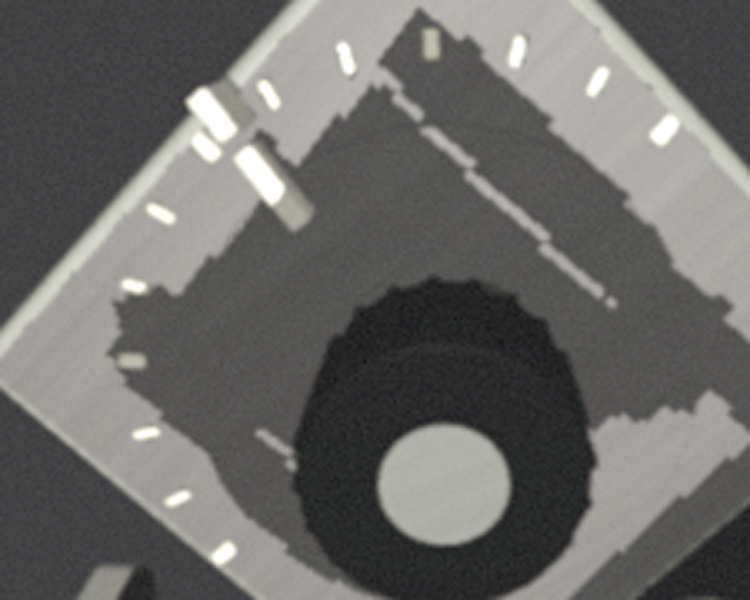

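Pointer tip at crop (244,150), marker inner edge at (228,133), and the wheel is up; the two look in line.

Run:
```python
from h import *
C=cam('wrist')
for c in ([.542,.0057],[.541,.0055],[.541,.0045]):
  for n,u,v,z in(('ptr out',244,151,.122),('ptr in',280,196,.122),('mk in',228,133,.124),('mk out',198,95,.124)):
    X=onz(C,(u/3.333+120,v/3.333+80),z)[:2]; d=X-c; print(n,X.round(4),np.hypot(*d).round(4),np.degrees(np.arctan2(d[1],d[0])).round(1))
s=readout.state();q=s['ee_rot'];R=Ro.from_quat([q[1],q[2],q[3],q[0]]);print(R.as_matrix().round(3))
for n in ('side','scene'):
  capture(n)
  for k in ('pointer_tip','mark_tip'):print(n,k,[(round(r['score'],2),np.round(r['uv'],1),onz(cam(n),r['uv'],.122).round(4)) for r in models.pinpoint(k,n)[:2]])
```

```text
ptr out [ 0.6081 -0.0115] 0.0683 -14.6
ptr in [ 0.5967 -0.0087] 0.0565 -14.7
mk in [ 0.6126 -0.0129] 0.073 -14.8
mk out [ 0.6218 -0.0153] 0.0825 -14.8
ptr out [ 0.6081 -0.0115] 0.0692 -14.3
ptr in [ 0.5967 -0.0087] 0.0575 -14.3
mk in [ 0.6126 -0.0129] 0.0739 -14.4
mk out [ 0.6218 -0.0153] 0.0834 -14.5
ptr out [ 0.6081 -0.0115] 0.0689 -13.5
ptr in [ 0.5967 -0.0087] 0.0572 -13.3
mk in [ 0.6126 -0.0129] 0.0737 -13.7
mk out [ 0.6218 -0.0153] 0.0832 -13.8
[[ 0.629 -0.778 -0.003]
 [-0.778 -0.629  0.   ]
 [-0.002  0.002 -1.   ]]
side pointer_tip [(0.72, array([359. , 166.2]), array([ 0.3181, -0.2753,  0.122 ])), (0.6, array([227.5, 178.8]), array([ 0.6164, -0.0032,  0.122 ]))]
side mark_tip [(0.54, array([230.4, 176.2]), array([ 0.6172, -0.0199,  0.122 ])), (0.29, array([294.2, 183.3]), array([ 0.4438, -0.0806,  0.122 ]))]
scene pointer_tip [(0.95, array([227.1, 207.5]), array([0.6155, 0.0023, 0.122 ])), (0.61, array([250.3, 115.4]), array([ 0.3134, -0.2413,  0.122 ]))]
scene mark_tip []
```

carry_out:
  increments:
    - [0, 0, -4, 0, 8.5]
    - [0, 0, -4, 0, 8.5]
    - [2.6, 3.6, 0, 0, 0]
    - [2.6, 3.6, 0, 0, 0]
    - [2.6, 3.6, 0, 0, 0]
    - [2.6, 3.6, 0, 0, 0]
    - [2.6, 3.6, 0, 0, 0]
    - [2.6, 3.6, 0, 0, 0]

```text
clock: 14.2
tcp_pos: [0.471, -0.2529, 0.2764]
ee_rot: [0.0, 0.902, -0.431, 0.0]
wrist_force: [1.4, 0.4, 0.6]
grip_width: 0.0002
finger_force: 0.0
```

carry_out:
  increments:
    - [0, 0, 0, -7, 0]
    - [0, 0, 0, -7, 0]
    - [0, 0, 0, -7, 0]
    - [0, 0, 0, -7, 0]
    - [0, 0, 0, 0, 0]
    - [0, 0, 0, 0, 0]
    - [0, 0, 0, 0, 0]

```text
clock: 14.9
tcp_pos: [0.4718, -0.2512, 0.2761]
ee_rot: [0.0, 0.98, -0.201, -0.0]
wrist_force: [0.2, 0.3, -0.8]
grip_width: -0.0
finger_force: 0.0
```

```bash
python3 look.py o1
python3 - <<'E'
from h import *
s=readout.state();q=s['ee_rot'];print(s['tcp_pos'],np.degrees(2*np.arctan2(q[2],q[1])))
for r in models.pinpoint('outlet','wrist')[:2]:print(r,onz(cam('wrist'),r['uv'],0).round(4))
cv2.imwrite('pics/o1b.png',cv2.resize(cv2.imread('pics/o1.png'),(768,576)))
E
```

```text
wheel_top 0.54 [ 69.7 170.5] [ 0.5464 -0.1086  0.165 ]
switch_tip 0.8 [259.4 165.7] [ 0.4736 -0.2581  0.12  ]
switch_tip 0.7 [457.3 177. ] [ 0.3824 -0.4434  0.12  ]
[ 0.4717652  -0.25122048  0.27611405] -23.06681102953919
{'uv': [398.5, 113.0], 'score': 0.77} [ 0.4382 -0.4479  0.    ]
{'uv': [255.7, 98.4], 'score': 0.76} [ 0.5289 -0.2781  0.    ]
```

View pics/o1b.png

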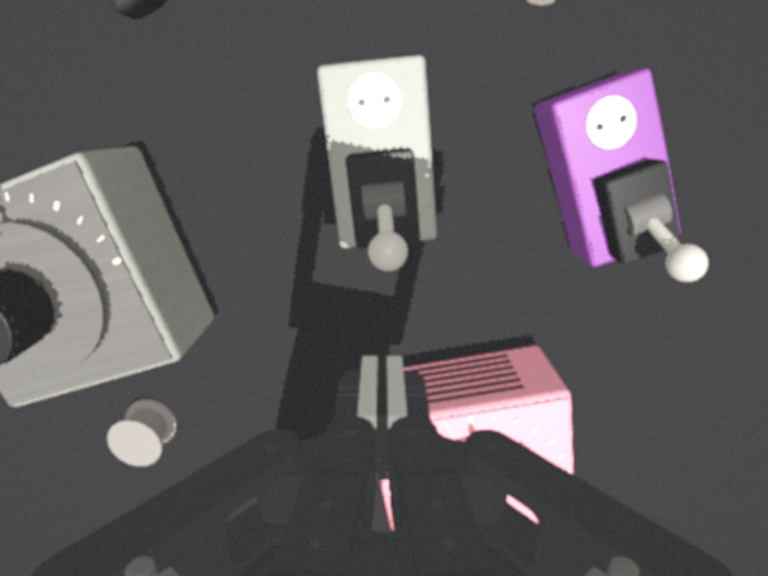

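The grey outlet's toggle ball is at pixel (259,166), nearly under the tool, and the box runs up-picture with a slight left tilt. The purple look-alike's ball is at (457,177). The pink variac's near edge, at about row 240, is close to where I need to approach.

Run:
```python
from h import *
C=cam('wrist');f=lambda u,v,z:onz(C,(u/1.5,v/1.5),z).round(4)[:2]
print('pink corners',f(395,368,.098),f(538,346,.098),f(405,367,.098))
b=np.array([f(318,68,.05),f(424,58,.05),f(436,238,.05),f(345,246,.05)]);print(b)
e=(b[0]-b[3])+(b[1]-b[2]);y=np.arctan2(e[1],e[0]);print('yaw',np.degrees(y),'socket',f(375,100,.05), 'pivot blk',f(383,200,.078))
ball=np.array([.474,-.258]);u=np.array([np.cos(y),np.sin(y)])
print('start',ball-.045*u)
```

```text
pink corners [ 0.3774 -0.2233] [ 0.3514 -0.3323] [ 0.3752 -0.2308]
[[ 0.6028 -0.2569]
 [ 0.5787 -0.331 ]
 [ 0.4492 -0.2904]
 [ 0.472  -0.2196]]
yaw -16.66086796410412 socket [ 0.5657 -0.2865] pivot blk [ 0.4986 -0.2645]
start [ 0.43088917 -0.24509822]
```

carry_out:
  increments:
    - [0, 0, 0, -6, 0]
    - [-2, 0.3, 0, 0, 0]
    - [-2.1, 0.3, 0, 0, 0]
    - [0, 0, 4, 0, 0]
    - [0, 0, 4, 0, 0]
    - [0, 0, 4, 0, 0]
    - [0, 0, 3, 0, 0]
    - [0, 0, 1.8, 0, 0]

```text
clock: 16.0
tcp_pos: [0.4292, -0.2439, 0.1049]
ee_rot: [-0.001, 0.989, -0.148, -0.002]
wrist_force: [-0.5, 0.7, -0.4]
grip_width: 0.0002
finger_force: 0.0
```

carry_out:
  increments:
    - [0, 0, 0, 0, 0]
    - [0, 0, 0, 0, 0]
    - [1, 0, 0, 0, 0]
    - [1, 0, 0, 0, 0]
    - [1, 0, 0, 0, 0]
    - [0, 0, 0, 0, 0]
    - [0, 0, 0, 0, 0]

```text
clock: 16.7
tcp_pos: [0.4601, -0.254, 0.1083]
ee_rot: [0.0, 0.989, -0.148, 0.0]
wrist_force: [-0.5, 0.8, -0.1]
grip_width: -0.0001
finger_force: 0.0
```

carry_out:
  increments:
    - [1, 0, 0, 0, 0]
    - [1, 0, 0, 0, 0]
    - [1, 0, 0, 0, 0]
    - [0.5, 0, 0, 0, 0]
    - [0, 0, 0, 0, 0]
    - [0, 0, 0, 0, 0]

```text
clock: 17.3
tcp_pos: [0.4932, -0.2641, 0.108]
ee_rot: [-0.0, 0.989, -0.148, 0.0]
wrist_force: [-0.0, -0.2, 0.2]
grip_width: -0.0003
finger_force: 0.0
```

carry_out:
  increments:
    - [0.2, 0, 0, 0, 0]
    - [0.2, 0, 0, 0, 0]
    - [0, 0, 0, 0, 0]
    - [0, 0, 0, 0, 0]

```text
clock: 17.7
tcp_pos: [0.4966, -0.2651, 0.108]
ee_rot: [-0.0, 0.989, -0.148, -0.0]
wrist_force: [-0.6, 0.5, -0.3]
grip_width: 0.0001
finger_force: 0.5
```

Run:
```python
from h import *
for n in ('wrist','side','scene'):
    C=cam(n);im=capture(n)
    for r in models.pinpoint('switch_tip',n)[:3]: print(n,round(r['score'],2),np.round(r['uv'],1),onz(C,r['uv'],.12).round(4))
```

```text
wrist 0.75 [252.5 222.6] [ 0.5179 -0.2713  0.12  ]
side 0.63 [227.3 177.3] [ 0.6233 -0.0128  0.12  ]
side 0.62 [297.3 153.5] [ 0.5144 -0.2562  0.12  ]
side 0.37 [355.2 142.2] [ 0.3821 -0.4373  0.12  ]
scene 0.5 [198.7 138.1] [ 0.5162 -0.2792  0.12  ]
```

carry_out:
  increments:
    - [0.2, 0, 0, 0, 0]
    - [0.2, 0, 0, 0, 0]
    - [0, 0, 0, 0, 0]
    - [0, 0, 0, 0, 0]

```text
clock: 18.4
tcp_pos: [0.5007, -0.2664, 0.1081]
ee_rot: [0.0, 0.989, -0.148, 0.0]
wrist_force: [-1.9, 0.7, -0.1]
grip_width: -0.0002
finger_force: 0.6
```

carry_out:
  increments:
    - [0.2, 0, 0, 0, 0]
    - [0, 0, 0, 0, 0]
    - [0, 0, 0, 0, 0]

```text
clock: 18.7
tcp_pos: [0.501, -0.2665, 0.1079]
ee_rot: [-0.0, 0.989, -0.148, -0.002]
wrist_force: [-7.9, 2.9, 2.4]
grip_width: -0.0002
finger_force: 3.9
```

carry_out:
  increments:
    - [0.2, 0, 0, 0, 0]
    - [0, 0, 0, 0, 0]
    - [0, 0, 0, 0, 0]

```text
clock: 19.0
tcp_pos: [0.5012, -0.2665, 0.1079]
ee_rot: [-0.001, 0.989, -0.148, -0.005]
wrist_force: [-13.7, 4.0, 8.4]
grip_width: 0.0001
finger_force: 7.5
```

The toggle has hit its stop. Backing off, lifting and looking.

carry_out:
  increments:
    - [-1, 0, 0, 0, 0]
    - [-2, 0, 0, 0, 0]
    - [-1, 0, 0, 0, 0]
    - [0, 0, -4, 0, 0]
    - [0, 0, -4, 0, 0]
    - [0, 0, -4, 0, 0]
    - [0, 0, -4, 0, 0]
    - [0, 0, 0, 0, 0]

```text
clock: 19.8
tcp_pos: [0.4692, -0.2578, 0.2767]
ee_rot: [0.003, 0.989, -0.148, 0.007]
wrist_force: [0.3, 0.9, 1.2]
grip_width: 0.0002
finger_force: 0.0
```

Run:
```python
from h import *
for n in ('wrist','side','scene'):
    C=cam(n);im=capture(n); cv2.imwrite(f'pics/f_{n}.png',im)
    for k,z in (('switch_tip',.12),('wheel_top',.165),('pointer_tip',.122),('mark_tip',.122)):
      for r in models.pinpoint(k,n)[:3]: print(n,k,round(r['score'],2),np.round(r['uv'],1),onz(C,r['uv'],z).round(4))
a=cv2.imread('pics/f_side.png')[120:270,190:390];cv2.imwrite('pics/fs.png',cv2.resize(a,(800,600),interpolation=2))
```

```text
wrist switch_tip 0.97 [443.9 193.8] [ 0.3876 -0.4441  0.12  ]
wrist switch_tip 0.7 [249.3 116. ] [ 0.523  -0.2704  0.12  ]
side switch_tip 0.56 [295.8 154. ] [ 0.517  -0.2504  0.12  ]
side switch_tip 0.42 [353.6 141.5] [ 0.3885 -0.4397  0.12  ]
side pointer_tip 0.9 [228.2 176.6] [ 0.6214 -0.0147  0.122 ]
side pointer_tip 0.67 [359.4 166.4] [ 0.3167 -0.2747  0.122 ]
side mark_tip 0.58 [227.8 176.6] [ 0.6224 -0.0141  0.122 ]
scene switch_tip 0.55 [196.5 140.9] [ 0.5294 -0.2742  0.12  ]
scene switch_tip 0.49 [200.7  97.5] [ 0.3945 -0.4307  0.12  ]
scene switch_tip 0.29 [327.9 334.3] [0.6543 0.4737 0.12  ]
scene wheel_top 0.76 [243.1 190.8] [0.5552 0.0088 0.165 ]
scene pointer_tip 0.78 [224.8 205.1] [ 0.6155 -0.0091  0.122 ]
scene pointer_tip 0.62 [249.5 113.4] [ 0.3093 -0.2505  0.122 ]
scene mark_tip 0.68 [245.1 214.9] [0.5899 0.0586 0.122 ]
scene mark_tip 0.63 [223.1 279.3] [0.7698 0.1765 0.122 ]
```

View pics/fs.png

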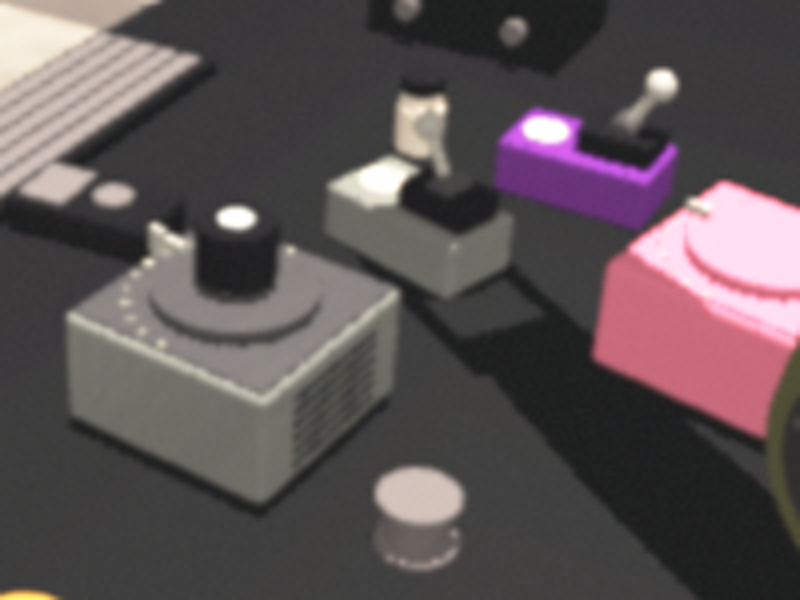

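The grey toggle now leans to the far side, with its ball at crop (430,125). The pointer sits at the marker at crop (160,240), the wheel is up and nothing else has moved. Handing in.

carry_out:
  increments:
    - [0, 0, 0, 0, 0]
    - [0, 0, 0, 0, 0]
    - [0, 0, 0, 0, 0]

```text
clock: 20.85
tcp_pos: [0.4661, -0.2559, 0.2682]
ee_rot: [0.0, 0.989, -0.148, 0.0]
wrist_force: [-0.9, -0.8, 0.4]
grip_width: 0.0002
finger_force: 0.0
```

```bash
python3 -c "
from plant import env
print(env.finish_job())"
```

```text
the job is handed in; nothing more can be done
None
```

The job is handed in at about 21 s: by my camera measurements the pointer is within about 0.3° of the marker (wheel pressed at about 16 N, since sprung back up) and the outlet toggle was pushed to its stop; the hand-in reported no verdict.

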